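# Take the battery pack off the showcase light and put it on charge

### The arm

A 7-joint arm with a two-finger parallel gripper is mounted at the origin on the work surface. World frame = base frame: x ahead of the robot, y to its left, z up, the work surface at z = 0. Lengths are in m, angles in rad, forces in N, time in s.
With the tool pointing down it reaches from about 0.4 to 0.85 m from the base axis. Payload 4.5 kg.
Tool frame: the origin (TCP) lies between the finger pads; the fingertips stand 19 mm ahead of it and the grasp point (between the pads) is the TCP; z points along the fingers, y is the direction in which the jaws open and shut (so a half turn about z gives the same grasp; the last joint's range is limited). The gripper opens to 88 mm and grips with 3 to 60 N. Pads are 18 mm wide; open, the fingers measure 123 mm over their backs; the gripper's body (75 mm by 187 mm) begins 45 mm behind the grasp point.
Start: joints at [-1.296, 0.689, -0.195, 1.565, 0.157, 0.902, -0.215], TCP at [0.149, 0.607, 0.258] pointing down, gripper open.
Joint ranges: [-3.01, 3.01], [-0.46, 2.08], [-1.47, 1.51], [0.13, 2.56], [-1, 4.14], [0.04, 2.09], [-2.66, 2.66]. Speed limits (rad/s): [2.57, 2.57, 3.14, 3.14, 3.14, 3.14, 3.14].

### API

Orientations are given as a unit quaternion [x, y, z, w].
In Python, from plant import status, snapshot, finish_job, cut_out, tip_of gives the robot as it stands. The module is installed in compiled form; this text tells all that it offers.
- The arm moves only by the tool carry_out, never from a script. Its arguments are lists of equal length, an entry for each row: "linear": the shift along the world's x, y, z in m, a list of three; "roll": the turn about the world's z in rad. A call has 1 to 8 rows; each row is the pose to reach, as a shift and turn from the pose measured when the call began; what a row does not reach only later rows make up. A row lasts 1/12 s, in which the tool goes at most 41.7 mm and 7.16 degrees, less where a joint would pass 70% of its speed; a pose out of reach is approached as far as the arm can. A call with a gripper value outside its range is refused whole. "gripper" is the opening, from 0 (shut) to 1 (fully open), set as the call begins (left out, the last holds). The fingers move at their own pace and stop on an object; "grip_force" is the grip in N (left out, the last holds). Time passes only in rows, so rows that repeat a pose let the fingers close. It gives the time, the measured TCP pose, the force and the opening at its end, in the units of the state.
- status.get_state(): the state, without advancing time (a new reading comes with each control period).
- snapshot(name): name is "scene" or "side" or "wrist"; returns a dict with "img" (400x640x3 uint8, red, green, blue), "range_z" (400x640 float32, m along the optical axis (not along the pixel's ray), 0 where there is no reading), "fx", "fy", "cx", "cy" (pixels), "world_from_camera" (4x4, takes a point from camera to world coordinates). Camera axes: x right, y down, z forward; pixel columns grow to the right and rows downward; lengths in m; the calibration is good to about 2 mm. A picture is of the moment at which its call begins.
- finish_job(): hands the job in, once; it reports no verdict.
Trained networks look in a picture, given as the dict that the camera call returned (one of the last four; its "shot" number tells which), for a name from the list of things; names that differ only in an ending like _2 or _b are one class to them, and where a whole thing is asked for, a point or a joint stands for the part that bears it (a point fixed in the world has none). Each returns a list of dicts, best first, with "confidence" (0 to 1); they miss things now and then, are a little off and sometimes report something else, mostly with a low value. They report only what shows in the picture. A call takes as long as a camera call. They do not tell look-alikes from the thing itself.
- cut_out(picture, query): "region" (400x640 bool, what is visible of it) and "pixel" ([column, row] in pixels, amid what is visible of it).
- tip_of(picture, query): "pixel" ([column, row] in pixels: a listed point, or the origin of a listed thing).
The state is a dict: "clock": time; "q": joint angles; "qd": joint speeds; "joint_torque": joint torques, N m; "tool_pos": TCP position; "eef_rot": TCP orientation; "contact_force": force on the tool from outside, world axes, zero at the start; "moment": the same for the moment, N m; "opening": opening from 0.0 (shut) to 1.0 (fully open).
Only numpy, scipy, OpenCV 4.12 (cv2) and the standard library are available. Lean on these libraries where they do the work, as an engineer would, in place of code of your own. Each camera call takes 0.05 s, during which the arm holds its last target.

### The job

The showcase light's battery pack is flat. Squeeze in the release button on its side, without crushing the case, and hold it in while you draw the pack straight up off the light, never tugging at a caught clip or straining the socket. Then find the charger's socket and press the pack gently and fully home in it, the same way round, so that its clip catches and the button springs back out; let go, and leave the other things on the bench alone.

Things in the scene. Friction and masses are not known exactly. Their poses are not given: they have to be found in the camera images.
- pack: Black battery pack, an upright block 30 (its x) x 44 (its y) x 96 mm (its z, up), 0.13 to 0.25 kg. Origin at the centre of its underside. Starts clipped in the light's socket, upright, axes along the light's. Release button on its +y side; lower down on that side is its hook: flat upper face 12 mm above the underside, 4 mm proud, 20 mm wide. The case bears 70 N from each finger.
- button (a joint): Travel of the release button and hook (one sliding piece) into the pack along the pack's -y, m: 0 sprung out, 0.005 fully in. Spring: 10 N to start it, 20 N fully in. In a socket the hook is caught under the lip until the button is about 4.5 mm in. A gripper squeezing the pack across y, one finger on the button, presses it.
- button_face (a point): Centre of the button's outer face; moves with the button. The button is 18 wide (x) x 16 mm tall, centred 64 mm above the pack's underside; out, it stands 6 mm proud of the +y side, fully in 1 mm.
- lamp: Fixed white showcase light; origin at bench level under the centre of its socket, an upright sleeve 46 (x) x 60 mm (y) outside whose mouth is 48 mm above the bench. Foot 76 x 76 mm, a 36 mm wide tail reaching 145 mm along +x, with a thin stem and a lamp head from 110 to 155 mm along +x, up to 135 mm high. Socket and clip bear 30 N in all.
- lamp_floor (a point): Centre of the floor of the light's socket, 14 mm above the bench. Inside, the sleeve is 32 (x) x 46 mm (y), bevelled 2 mm at the mouth. Its +y wall has a window for the hook from the floor up to 14.5 mm: a clipped pack sits 2.5 mm above the floor. A sprung plate pushes the pack up by 4 N from 6.5 mm above the floor, 7 N at the floor.
- charger: Fixed grey charger; origin at bench level under the middle of its track. Slab 80 (x) x 110 (y) x 14 mm, console 30 mm high from 39 to 89 mm along +x. Its socket block, shaped like the light's (hook window on +y too), was clamped on the track by hand: it stands up to 10 mm to either side of the middle along the charger's y, not measured: find it by sight or feel.
- charger_floor (a point): Middle of the charger's track at the height of the socket floor (14 mm; mouth at 48 mm). Sizes, play and sprung plate as in the light's socket, whose centre here may lie up to 10 mm away along y. The clip catches only if the pack's underside is pressed to within 2 mm of the floor, which is rigid; let go, the pack then rests 2.5 mm above it. It bears 60 N in all.
- valve: Bystander: standing glass radio valve, 42 mm across, 93 mm high; origin at its underside.
- carton: Bystander: cardboard carton 45 x 45 x 95 mm; origin at its underside.
- tin: Bystander: aluminium tin, 50 mm across, 50 mm high; origin at its underside.
Things that resemble listed ones, but are neither listed nor needed, are in the scene too. What is shaped like the pack but blue is not meant. There is more than one size of the lamp; the one meant has the size given above.

How it is judged:
On the way, in this order (a step that is already met when the one before it is completed fails the run):
1. the release button is held fully in while the pack is still in the light's socket (value of joint button above 0.0042 m and z of pack in the frame of lamp below 0.024 m and horizontal distance between pack and lamp below 0.005 m), for 0.1 s.
2. the pack has been drawn up clear of the light's socket (z of pack in the frame of lamp above 0.055 m), for 0.1 s.
At the end, for the whole second after the job is handed in: The pack stands upright (within 5 degrees) down in the charger's socket, button on the charger's +y side, underside at most 5.5 mm above the socket floor, centre within 14 mm of the track's middle, clip caught (button sprung out to within 1.5 mm), at rest and let go (horizontal distance between pack and charger below 0.014 m and z of pack in the frame of charger below 0.0195 m and angle between the y axis of pack and the y axis of charger, either way round below 0.12 rad and angle between pack's own z axis and vertical below 0.1 rad and y of button_face in the frame of charger above 0.005 m and value of joint button below 0.0015 m and linear speed of pack below 0.02 m/s); the robot touches nothing.
It fails at once if the pack strains the light's socket or its clip with more than 30 N (contact force between pack and lamp above 30 N).
It fails at once if the pack is pressed on the charger with more than 60 N (contact force between pack and charger above 60 N).
It fails at once if the pack is squeezed with more than 140 N (both fingers together) (contact force between the fingers and pack above 140 N).
It fails at once if the valve, the carton or the tin is shifted by more than 20 mm (distance of any of valve, carton, tin from where it was at the start of the episode above 0.02 m).
It also fails if it takes over 72 s, if anything falls off the work surface, if the arm or the gripper's body presses on something with over 40 N, if the wrist force passes 120 N, or if a joint passes its speed limit or range.

## Working session

There is one attempt and no reset: what is moved stays moved. The work goes in short steps, Python scripts to look and compute and a tool call to move; the robot and the scene stay as the last step left them, time stands still between calls to the robot, and variables do not carry over. Pictures are saved under pics/ and viewed, and the job is handed in when it is done.

Besides the shell and the picture viewer there is one more tool, called after ">>>" by a JSON object that holds its "op" and its "data". carry_out: Moves the arm, as the interface text tells. Its arguments: {"type":"object","properties":{"linear":{"type":"array"},"roll":{"type":"array"},"gripper":{"type":"number"},"grip_force":{"type":"number"}},"required":["linear","roll"]}

```bash
mkdir -p pics; cat > h.py <<'E'
import numpy as np,cv2
from plant import status,snapshot,finish_job,cut_out,tip_of
def save(p,n): cv2.imwrite('pics/'+n+'.png',p['img'][:,:,::-1])
def pts(p):
    z=p['range_z'];v,u=np.indices(z.shape)
    c=np.stack([(u-p['cx'])/p['fx']*z,(v-p['cy'])/p['fy']*z,z,np.ones_like(z)],-1)
    w=c@np.array(p['world_from_camera']).T
    w=w[...,:3].copy(); w[z<=0]=np.nan
    return w
def proj(p,X):
    X=np.atleast_2d(X);c=(np.linalg.inv(p['world_from_camera'])@np.c_[X,np.ones(len(X))].T).T
    return np.c_[c[:,0]/c[:,2]*p['fx']+p['cx'],c[:,1]/c[:,2]*p['fy']+p['cy']]
E
python3 - <<'E'
from h import *
import pickle
s=status.get_state();print({k:np.round(v,3) for k,v in s.items()})
for n in ['scene','side','wrist']:
    p=snapshot(n);save(p,n+'0');print(n,np.round(p['world_from_camera'],3).tolist(),p['fx'])
    pickle.dump(p,open(n+'0.pkl','wb'))
    for q in ['pack','lamp','charger','valve','carton','tin']:
        for r in cut_out(p,q):
            w=pts(p)[r['region']]
            print(q,round(r['confidence'],2),np.round(r['pixel']),np.round(np.nanmedian(w,0),3),np.round(np.nanpercentile(w,2,axis=0),3),np.round(np.nanpercentile(w,98,axis=0),3))
E
```

```text
{'clock': np.float64(0.0), 'q': array([-1.296,  0.69 , -0.195,  1.566,  0.157,  0.902, -0.215]), 'qd': array([-0.001, -0.001,  0.001, -0.002,  0.001,  0.001, -0.   ]), 'joint_torque': array([-0.0000e+00, -5.2756e+01, -1.2670e+00, -1.5343e+01, -5.3000e-02,
        7.0000e-03,  0.0000e+00]), 'tool_pos': array([0.149, 0.606, 0.257]), 'eef_rot': array([ 0.12 ,  0.993, -0.001, -0.   ]), 'contact_force': array([ 0.088,  0.69 , -0.916]), 'moment': array([ 0.039, -0.028,  0.027]), 'opening': np.float64(1.0)}
scene [[-0.013, 0.525, -0.851, 1.534], [1.0, 0.02, -0.003, 0.091], [0.015, -0.851, -0.525, 0.711], [0.0, 0.0, 0.0, 1.0]] 491.6195422564675
pack 0.66 [367. 203.] [0.548 0.2   0.086] [0.516 0.178 0.043] [0.553 0.227 0.112]
pack 0.57 [328. 214.] [0.553 0.096 0.055] [0.528 0.07  0.001] [0.566 0.121 0.095]
lamp 0.77 [478. 230.] [0.633 0.433 0.038] [0.501 0.369 0.004] [0.735 0.476 0.168]
lamp 0.75 [368. 236.] [0.671 0.188 0.045] [ 0.514  0.164 -0.003] [0.692 0.227 0.126]
charger 0.95 [225. 228.] [ 0.577 -0.149  0.026] [ 0.498 -0.206  0.002] [ 0.621 -0.094  0.046]
charger 0.55 [290. 206.] [0.52
[... 580 characters left out ...]
-0.731, 0.631], [0.0, 0.0, 0.0, 1.0]] 367.358661695725
pack 0.69 [276. 233.] [0.525 0.208 0.094] [0.519 0.128 0.   ] [0.586 0.229 0.114]
lamp 0.96 [261. 234.] [0.612 0.204 0.021] [0.498 0.172 0.006] [0.683 0.238 0.127]
lamp 0.79 [169. 312.] [0.592 0.439 0.037] [0.477 0.374 0.011] [0.718 0.481 0.17 ]
charger 0.97 [370. 160.] [ 0.543 -0.132  0.026] [ 0.485 -0.208  0.   ] [ 0.612 -0.091  0.048]
valve 0.98 [349. 195.] [0.502 0.017 0.061] [ 0.489 -0.002  0.001] [0.524 0.026 0.091]
tin 0.94 [292. 166.] [0.664 0.019 0.041] [ 0.648 -0.011  0.002] [0.692 0.033 0.051]
wrist [[0.24, 0.931, 0.276, 0.076], [0.971, -0.23, -0.068, 0.624], [0.0, 0.284, -0.959, 0.384], [0.0, 0.0, 0.0, 1.0]] 294.1396921428013
```

View pics/scene0.png

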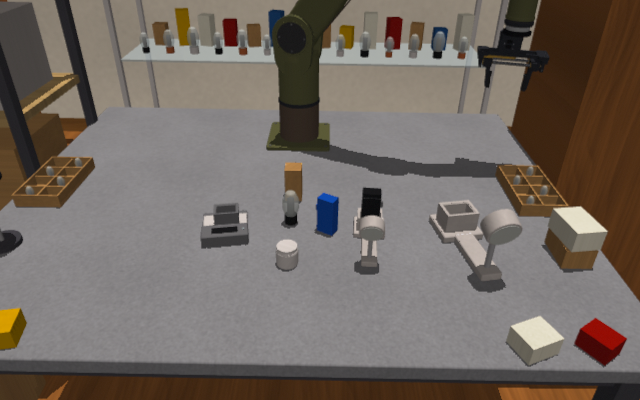

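View pics/side0.png

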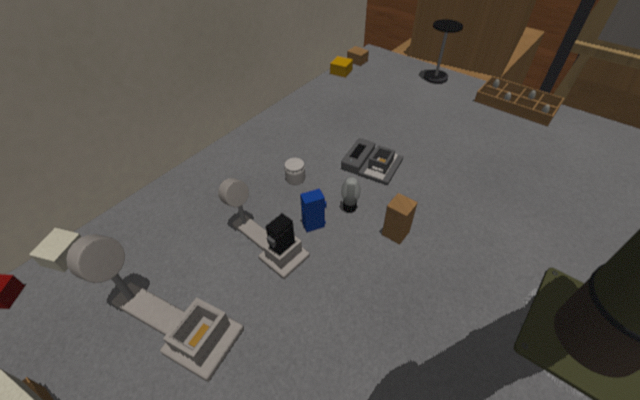

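```bash
python3 - <<'E'
from h import *
import pickle
for n,(a,b,c,d) in {'scene':(320,140,420,280),'side':(200,150,340,290)}.items():
    p=pickle.load(open(n+'0.pkl','rb'));im=p['img'][b:d,a:c,::-1]
    f=min(800/(c-a),600/(d-b));cv2.imwrite(f'pics/{n}0crop.png',cv2.resize(im,None,fx=f,fy=f,interpolation=cv2.INTER_CUBIC))
p=pickle.load(open('scene0.pkl','rb'))
# tops: gather points by height band from both cams
for n in ['scene','side']:
    p=pickle.load(open(n+'0.pkl','rb'));w=pts(p)
    hsv=cv2.cvtColor(p['img'],cv2.COLOR_RGB2HSV)
    for nm,(x0,x1,y0,y1,z0,z1) in {'packtop':(.47,.6,.14,.26,.105,.120),'lampmouth':(.45,.6,.14,.26,.044,.052),'lampfoot':(.45,.75,.12,.28,.004,.02),'chmouth':(.44,.66,-.26,-.04,.0445,.052),'chslab':(.44,.72,-.26,-.04,.0105,.017),'console':(.44,.72,-.26,-.04,.026,.034)}.items():
        m=(w[...,0]>x0)&(w[...,0]<x1)&(w[...,1]>y0)&(w[...,1]<y1)&(w[...,2]>z0)&(w[...,2]<z1)
        q=w[m]
        if len(q)<5: print(n,nm,len(q));continue
        r=cv2.minAreaRect((q[:,:2]*1000).astype(np.float32))
        print(n,nm,len(q),np.round(np.median(q[:,2]),4),np.round(r[0],1),np.round(r[1],1),round(r[2],1))
E
```

```text
scene packtop 146 0.1098 [537.2 200.9] [40.5 33.3] 86.2
scene lampmouth 70 0.046 [536.4 199.5] [58.7 47. ] 86.4
scene lampfoot 431 0.0111 [590.9 177.3] [115.  181.7] 87.5
scene chmouth 88 0.0456 [ 526.6 -153.3] [51.  58.6] 11.4
scene chslab 341 0.0125 [ 553.7 -152.2] [132.1 108.6] 10.2
scene console 600 0.0279 [ 560.9 -151.7] [111.  108.6] 10.0
side packtop 355 0.1124 [534.6 202.3] [44.3 30.4] 84.5
side lampmouth 254 0.0475 [534.5 200.8] [61.5 46. ] 85.6
side lampfoot 1147 0.0135 [586.4 176. ] [118.7 184.3] 85.2
side chmouth 160 0.0473 [ 525.3 -152.6] [46.  63.4] 9.7
side chslab 546 0.0139 [ 548.6 -151. ] [126.  111.2] 9.9
side console 624 0.0299 [ 558.3 -151.7] [111.5 111.1] 11.0
```

Scene: the blue look-alike is at (327,214), the black pack at (370,203) in the small lamp, and the big lamp at (478,230) is empty. The charger is at (225,228). The black pack and small lamp (46x60 mm mouth) fit the description. I'll check them in the crop.

View pics/side0crop.png

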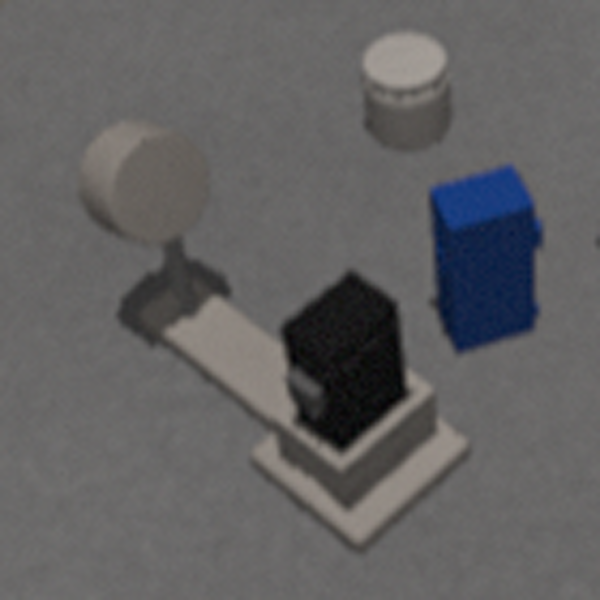

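```bash
python3 - <<'E'
from h import *
import pickle
for n,(a,b,c,d) in {'side':(330,120,420,190)}.items():
    p=pickle.load(open(n+'0.pkl','rb'));im=p['img'][b:d,a:c,::-1]
    f=min(800/(c-a),600/(d-b));cv2.imwrite(f'pics/{n}0crop_ch.png',cv2.resize(im,None,fx=f,fy=f,interpolation=cv2.INTER_CUBIC))
E
```

```text
(no output)
```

View pics/side0crop_ch.png

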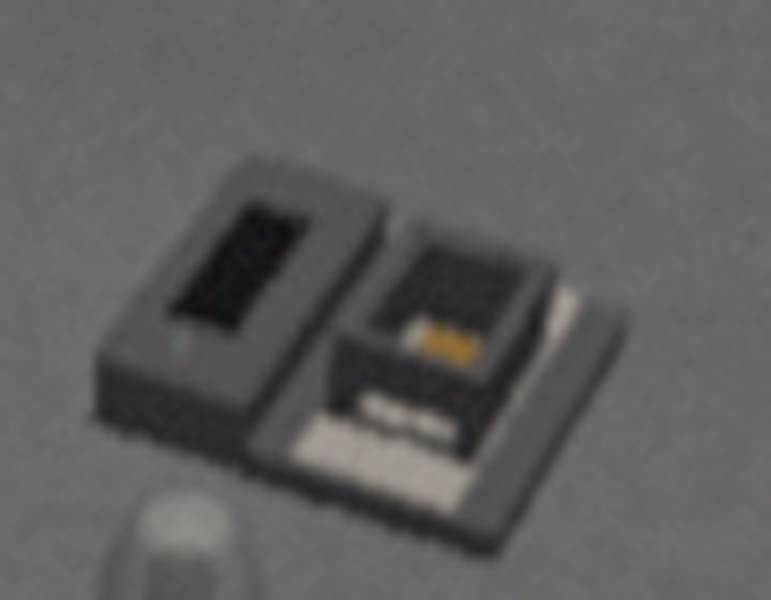

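The crops confirm it: the black pack has its grey button on the world +y side and sits in the small lamp. The charger's hook window is also on its +y side and its console is on +x. Next I'll move over the pack.

>>> {"op": "carry_out", "data": {"linear": [[0.027,-0.028,0],[0.054,-0.056,0],[0.081,-0.084,0],[0.108,-0.112,0],[0.135,-0.14,0],[0.162,-0.168,0],[0.189,-0.196,0],[0.195,-0.203,0]], "roll": [0.05,0.1,0.166,0.166,0.166,0.166,0.166,0.166]}}

```text
clock: 1.72
tool_pos: [0.3497, 0.3977, 0.2576]
eef_rot: [0.042, 0.999, -0.002, 0.002]
contact_force: [0.2, 0.1, -0.1]
opening: 0.999
```

>>> {"op": "carry_out", "data": {"linear": [[0.027,-0.028,0],[0.054,-0.056,0],[0.081,-0.084,0],[0.108,-0.112,0],[0.135,-0.14,0],[0.162,-0.168,0],[0.17,-0.18,0],[0.17,-0.18,0]], "roll": [0,0,0,0,0,0,0,0]}}

```text
clock: 2.38
tool_pos: [0.5228, 0.2127, 0.2573]
eef_rot: [0.047, 0.999, -0.004, 0.003]
contact_force: [-0.0, 0.4, -0.5]
opening: 0.997
```

```bash
python3 - <<'E'
from h import *
s=status.get_state();print(s['clock'],s['tool_pos'],s['eef_rot'],s['contact_force'])
p=snapshot('wrist');save(p,'wrist1')
import pickle;pickle.dump(p,open('wrist1.pkl','wb'))
w=pts(p)
for q in ['pack','button_face']:
    for r in tip_of(p,q): print(q,r['confidence'],r['pixel'])
for nm,(z0,z1) in {'top':(.106,.12),'mouth':(.043,.052)}.items():
    m=(w[...,0]>.45)&(w[...,0]<.6)&(w[...,1]>.14)&(w[...,1]<.27)&(w[...,2]>z0)&(w[...,2]<z1)
    q=w[m]
    if len(q)>5:
        r=cv2.minAreaRect((q[:,:2]*1000).astype(np.float32));print(nm,len(q),np.median(q[:,2]),r)
E
```

```text
2.3833 [0.52282131 0.21273674 0.25727737] [ 0.04657704  0.99890479 -0.00366698  0.00251953] [-0.01834779  0.44244051 -0.49739874]
pack 0.75 [232.1, 188.1]
pack 0.7 [311.5, 182.1]
button_face 0.41 [38.2, 199.1]
top 1362 0.11185721445977795 ((532.1354370117188, 201.98533630371094), (43.62718200683594, 30.5007381439209), 86.26875305175781)
mouth 536 0.04694032177395158 ((531.940185546875, 201.1018829345703), (59.987850189208984, 46.273624420166016), 86.87562561035156)
```

View pics/wrist1.png

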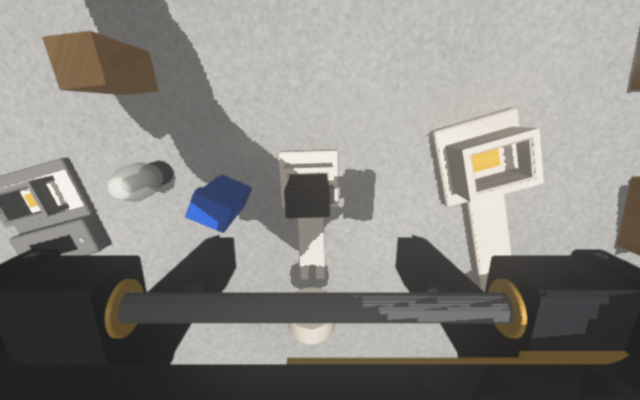

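>>> {"op": "carry_out", "data": {"linear": [[0.006,-0.005,-0.03],[0.011,-0.009,-0.065],[0.011,-0.009,-0.095],[0.011,-0.009,-0.097],[0.011,-0.009,-0.097]], "roll": [0.028,0.028,0.028,0.028,0.028], "gripper": 1.0, "grip_force": 5}}

```text
clock: 2.95
tool_pos: [0.5276, 0.2121, 0.1597]
eef_rot: [0.026, 1.0, -0.002, -0.001]
contact_force: [0.5, 1.2, 0.9]
opening: 1.0
```

```bash
cat > meas.py <<'E'
from h import *
import sys,pickle
def meas(n,cams=('wrist',)):
  s=status.get_state();y=2*np.degrees(np.arctan2(s['eef_rot'][1],s['eef_rot'][0]))-90
  print(s['clock'],np.round(s['tool_pos'],4),'toolY deg',round(y,2),np.round(s['contact_force'],1))
  for c in cams:
    p=snapshot(c);save(p,n+c);w=pts(p);pickle.dump(p,open(n+c+'.pkl','wb'))
    for nm,(z0,z1) in {'top':(.106,.12),'mouth':(.044,.052)}.items():
      m=(w[...,0]>.45)&(w[...,0]<.6)&(w[...,1]>.165)&(w[...,1]<.24)&(w[...,2]>z0)&(w[...,2]<z1)
      q=w[m]
      if len(q)>5:
        r=cv2.minAreaRect((q[:,:2]*1000).astype(np.float32));print(c,nm,len(q),round(np.median(q[:,2]),4),np.round(r[0],1),np.round(r[1],1),round(r[2],1))
E
python3 - <<'E'
from meas import *
meas('m2',('wrist','side','scene'))
E
```

```text
2.95 [0.5276 0.2121 0.1597] toolY deg 87.07 [0.5 1.2 0.9]
wrist top 3009 0.1119 [531.7 202. ] [44.2 30.3] 86.5
wrist mouth 1005 0.047 [522.  201.7] [59.9 26.8] 86.9
side top 349 0.1123 [534.6 202.3] [44.4 30.7] 87.0
side mouth 255 0.0477 [535.2 201.3] [60.2 46.8] 86.9
scene top 142 0.11 [535.9 201.2] [42.4 35.1] 89.9
scene mouth 65 0.046 [537.7 199.6] [59.9 49.1] 88.4
```

View pics/m2wrist.png

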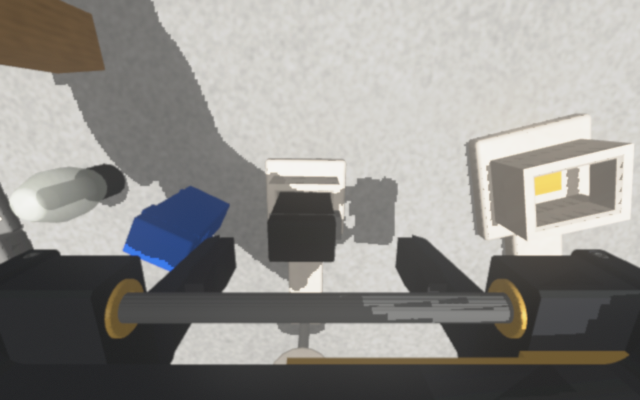

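>>> {"op": "carry_out", "data": {"linear": [[0.003,-0.004,0],[0.006,-0.008,0],[0.006,-0.008,0],[0.006,-0.008,0],[0.006,-0.008,0],[0.006,-0.008,0]], "roll": [0,0,0,0,0,0]}}

```text
clock: 3.6
tool_pos: [0.5362, 0.2042, 0.1627]
eef_rot: [0.027, 1.0, -0.0, 0.003]
contact_force: [-0.1, -0.1, -1.3]
opening: 0.999
```

```bash
python3 - <<'E'
from meas import *
meas('m3',('wrist',))
meas('m4',())
E
```

```text
3.6 [0.5362 0.2042 0.1627] toolY deg 86.96 [-0.1 -0.1 -1.3]
wrist top 3010 0.1119 [531.8 202.1] [43.9 30. ] 86.2
wrist mouth 1018 0.047 [531.5 201. ] [60.1 45.3] 86.2
3.65 [0.5361 0.2044 0.1626] toolY deg 86.98 [ 0.9 -0.1  0.3]
```

>>> {"op": "carry_out", "data": {"linear": [[-0.002,0,-0.02],[-0.002,0,-0.045],[-0.002,0,-0.07],[-0.002,0,-0.082],[-0.002,0,-0.082],[-0.002,0,-0.082],[-0.002,0,-0.082],[-0.002,0,-0.082]], "roll": [0,0,0,0,0,0,0,0]}}

```text
clock: 4.32
tool_pos: [0.535, 0.2048, 0.082]
eef_rot: [0.026, 1.0, 0.0, 0.004]
contact_force: [0.0, 0.3, 0.2]
opening: 1.004
```

```bash
python3 - <<'E'
from meas import *
meas('m5',('wrist','side'))
p=pickle.load(open('m5side.pkl','rb'))
im=p['img'][150:290,200:340,::-1];cv2.imwrite('pics/m5c.png',cv2.resize(im,None,fx=4,fy=4,interpolation=cv2.INTER_CUBIC))
E
```

```text
4.3167 [0.535  0.2048 0.082 ] toolY deg 86.97 [0.  0.3 0.2]
wrist top 4581 0.1117 [531.5 202.1] [44.1 30.6] 85.8
wrist mouth 2199 0.047 [524.5 201.5] [60.6 32. ] 87.3
side top 199 0.1121 [532.8 202.8] [44.2 26.9] 83.7
side mouth 245 0.0475 [532.5 201. ] [61.3 42.7] 84.3
```

View pics/m5c.png

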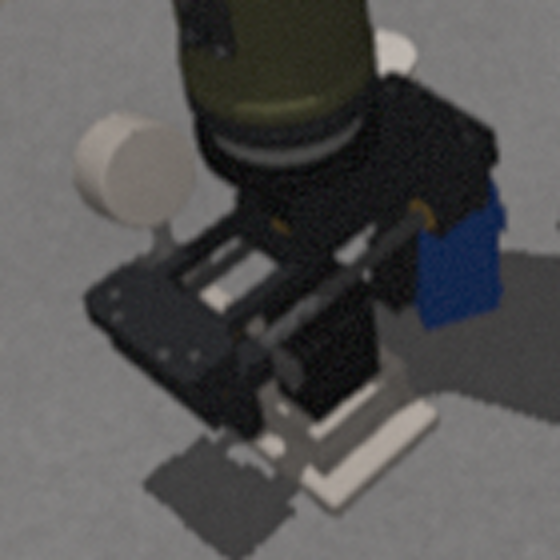

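View pics/m5wrist.png

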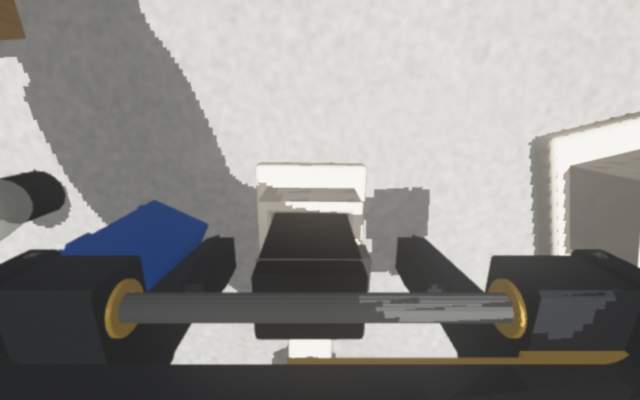

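Pack is between the fingers (wrist image x 257–365). I'll close gently with a low force first.

>>> {"op": "carry_out", "data": {"linear": [[0,-0.001,-0.001],[0,-0.001,-0.001],[0,-0.001,-0.001],[0,-0.001,-0.001],[0,-0.001,-0.001],[0,-0.001,-0.001],[0,-0.001,-0.001],[0,-0.001,-0.001]], "roll": [0,0,0,0,0,0,0,0], "gripper": 0.63, "grip_force": 4}}

```text
clock: 5.08
tool_pos: [0.5348, 0.2036, 0.0807]
eef_rot: [0.026, 1.0, 0.0, 0.003]
contact_force: [-0.8, -0.3, -0.3]
opening: 0.633
```

>>> {"op": "carry_out", "data": {"linear": [[0,0,0],[0,0,0],[0,0,0],[0,0,0]], "roll": [0,0,0,0], "gripper": 0.4, "grip_force": 4}}

```text
clock: 5.42
tool_pos: [0.5349, 0.2041, 0.0808]
eef_rot: [0.026, 1.0, 0.0, 0.004]
contact_force: [0.5, 1.6, -0.4]
opening: 0.567
```

>>> {"op": "carry_out", "data": {"linear": [[0,0,0],[0,0,0],[0,0,0],[0,0,0]], "roll": [0,0,0,0]}}

```text
clock: 5.75
tool_pos: [0.5349, 0.2041, 0.0808]
eef_rot: [0.026, 1.0, 0.0, 0.004]
contact_force: [0.2, 0.8, 1.0]
opening: 0.566
```

>>> {"op": "carry_out", "data": {"linear": [[0,0,0],[0,-0.0005,0],[0,-0.0005,0],[0,-0.0005,0]], "roll": [0,0,0,0], "grip_force": 12}}

```text
clock: 6.08
tool_pos: [0.5349, 0.2039, 0.0808]
eef_rot: [0.026, 1.0, 0.001, 0.004]
contact_force: [-1.3, 2.5, -0.8]
opening: 0.557
```

>>> {"op": "carry_out", "data": {"linear": [[0,0,0],[0,0,0]], "roll": [0,0]}}

```text
clock: 6.25
tool_pos: [0.5349, 0.2039, 0.0808]
eef_rot: [0.026, 1.0, 0.001, 0.004]
contact_force: [-0.3, 2.0, 0.2]
opening: 0.554
```

>>> {"op": "carry_out", "data": {"linear": [[0,0,0],[0,0,0],[0,0,0],[0,0,0]], "roll": [0,0,0,0], "grip_force": 16}}

```text
clock: 6.58
tool_pos: [0.5348, 0.2034, 0.0808]
eef_rot: [0.026, 1.0, 0.0, 0.004]
contact_force: [-0.5, -0.1, 2.7]
opening: 0.529
```

>>> {"op": "carry_out", "data": {"linear": [[0,0,0],[0,0,0]], "roll": [0,0]}}

```text
clock: 6.75
tool_pos: [0.5348, 0.2034, 0.0808]
eef_rot: [0.026, 1.0, 0.0, 0.004]
contact_force: [0.4, -0.8, 1.1]
opening: 0.529
```

>>> {"op": "carry_out", "data": {"linear": [[0,-0.0005,0],[0,-0.001,0],[0,-0.001,0],[0,-0.001,0]], "roll": [0,0,0,0], "grip_force": 24}}

```text
clock: 7.08
tool_pos: [0.5348, 0.2024, 0.0809]
eef_rot: [0.026, 1.0, 0.0, 0.004]
contact_force: [0.4, -0.4, 3.7]
opening: 0.498
```

>>> {"op": "carry_out", "data": {"linear": [[0,0,0],[0,0,0]], "roll": [0,0], "grip_force": 35}}

```text
clock: 7.25
tool_pos: [0.5348, 0.2023, 0.081]
eef_rot: [0.026, 1.0, 0.0, 0.004]
contact_force: [-0.1, -1.0, 4.5]
opening: 0.497
```

>>> {"op": "carry_out", "data": {"linear": [[0,0,0],[0,0,0]], "roll": [0,0]}}

```text
clock: 7.42
tool_pos: [0.5348, 0.2023, 0.081]
eef_rot: [0.026, 1.0, 0.0, 0.004]
contact_force: [-0.0, -0.0, 3.8]
opening: 0.5
```

Button is fully in: the opening went from 49.9 to about 44 mm, and Fz +4 N is the sprung plate pushing up, so the hook is free. I'll draw it up slowly.

>>> {"op": "carry_out", "data": {"linear": [[0,0,0.001],[0,0,0.003],[0,0,0.005],[0,0,0.007],[0,0,0.007]], "roll": [0,0,0,0,0]}}

```text
clock: 7.83
tool_pos: [0.5348, 0.2024, 0.0881]
eef_rot: [0.026, 1.0, 0.0, 0.004]
contact_force: [-0.0, -0.4, -2.2]
opening: 0.497
```

>>> {"op": "carry_out", "data": {"linear": [[0,0,0.003],[0,0,0.006],[0,0,0.009],[0,0,0.012],[0,0,0.012]], "roll": [0,0,0,0,0]}}

```text
clock: 8.25
tool_pos: [0.535, 0.2024, 0.1007]
eef_rot: [0.026, 1.0, 0.0, 0.004]
contact_force: [-1.1, 0.3, -2.1]
opening: 0.501
```

Only the pack's weight shows (-2 N), so it's moving freely. Lifting on to transit height.

>>> {"op": "carry_out", "data": {"linear": [[0,0,0.008],[0,0,0.016],[0,0,0.024],[0,0,0.04],[0,0,0.07],[0,0,0.1],[0,0,0.11],[0,0,0.11]], "roll": [0,0,0,0,0,0,0,0]}}

```text
clock: 8.92
tool_pos: [0.5367, 0.2033, 0.2139]
eef_rot: [0.027, 1.0, 0.002, 0.007]
contact_force: [0.6, 0.4, -2.5]
opening: 0.5
```

```bash
python3 - <<'E'
from meas import *
s=status.get_state();print(s['tool_pos'],s['contact_force'])
for c in ['side','scene']:
    p=snapshot(c);save(p,'m6'+c);pickle.dump(p,open('m6'+c+'.pkl','wb'));w=pts(p)
    for nm,(z0,z1) in {'chmouth':(.0445,.0505),'slab':(.0105,.017),'cons':(.0265,.034)}.items():
        m=(w[...,0]>.44)&(w[...,0]<.72)&(w[...,1]>-.26)&(w[...,1]<-.04)&(w[...,2]>z0)&(w[...,2]<z1);q=w[m]
        r=cv2.minAreaRect((q[:,:2]*1000).astype(np.float32));print(c,nm,len(q),round(np.median(q[:,2]),4),np.round(r[0],1),np.round(r[1],1),round(r[2],1))
p=pickle.load(open('m6side.pkl','rb'))
im=p['img'][100:290,200:440,::-1];cv2.imwrite('pics/m6c.png',cv2.resize(im,None,fx=3,fy=3,interpolation=cv2.INTER_CUBIC))
E
```

```text
[0.53672771 0.20326504 0.21390811] [ 0.56464109  0.39357908 -2.48877204]
side chmouth 170 0.0473 [ 525.3 -152.6] [46.3 63.3] 9.8
side slab 558 0.014 [ 549.2 -151.5] [127.7 111.5] 10.5
side cons 612 0.0298 [ 557.9 -150.7] [111.3 112.1] 10.7
scene chmouth 98 0.0458 [ 526.  -153.6] [50.  58.4] 10.4
scene slab 299 0.0127 [ 552.8 -152.3] [131.4 108.7] 10.0
scene cons 553 0.0283 [ 561.  -149.9] [116.  107.8] 7.7
```

View pics/m6c.png

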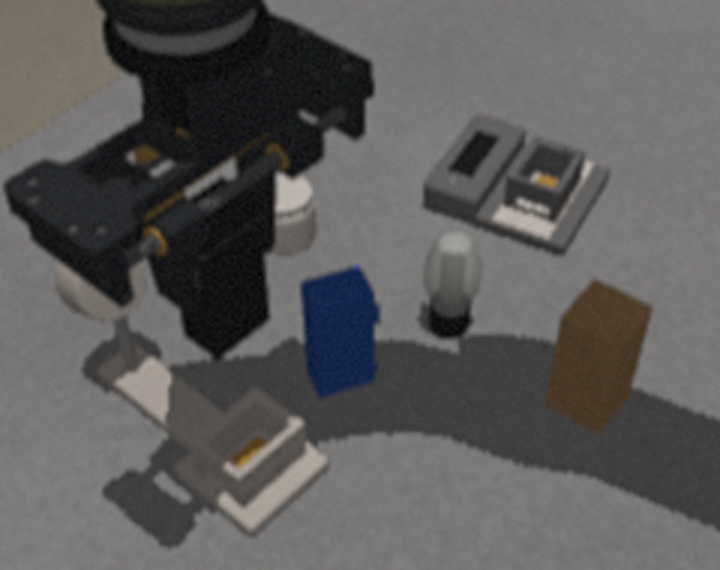

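Pack is out, at about (228,290) in the crop, clear of the empty lamp. I'll carry it towards the charger, slightly past it so the wrist camera sees the socket.

>>> {"op": "carry_out", "data": {"linear": [[0.006,-0.035,0],[0.012,-0.07,0],[0.018,-0.105,0],[0.024,-0.14,0],[0.03,-0.175,0],[0.034,-0.2,0],[0.034,-0.2,0]], "roll": [0.06,0.12,0.18,0.23,0.23,0.23,0.23]}}

```text
clock: 9.6
tool_pos: [0.5678, -0.0071, 0.2076]
eef_rot: [-0.083, 0.997, -0.002, 0.001]
contact_force: [-0.1, -1.1, -2.8]
opening: 0.496
```

>>> {"op": "carry_out", "data": {"linear": [[0.006,-0.035,0],[0.012,-0.07,0],[0.018,-0.105,0],[0.022,-0.14,0],[0.022,-0.155,0],[0.022,-0.155,0],[0.022,-0.155,0],[0.022,-0.155,0]], "roll": [0,0,0,0,0,0,0,0]}}

```text
clock: 10.27
tool_pos: [0.5892, -0.1599, 0.2063]
eef_rot: [-0.084, 0.996, -0.001, -0.0]
contact_force: [0.4, 0.5, -2.6]
opening: 0.496
```

```bash
cat > mc.py <<'E'
from h import *
import pickle
def mc(n,cams):
  s=status.get_state();y=2*np.degrees(np.arctan2(s['eef_rot'][1],s['eef_rot'][0]))-90
  print(s['clock'],np.round(s['tool_pos'],4),'toolY',round(y,2),np.round(s['contact_force'],1),s['opening'])
  for c in cams:
    p=snapshot(c);save(p,n+c);pickle.dump(p,open(n+c+'.pkl','wb'));w=pts(p)
    for nm,(z0,z1) in {'chmouth':(.0445,.0505),'slab':(.0105,.017),'cons':(.0265,.034)}.items():
        m=(w[...,0]>.44)&(w[...,0]<.72)&(w[...,1]>-.26)&(w[...,1]<-.04)&(w[...,2]>z0)&(w[...,2]<z1);q=w[m]
        if len(q)<9: continue
        r=cv2.minAreaRect((q[:,:2]*1000).astype(np.float32));print(c,nm,len(q),round(np.median(q[:,2]),4),np.round(r[0],1),np.round(r[1],1),round(r[2],1))
E
python3 - <<'E'
from mc import *
mc('m7',['wrist'])
E
```

```text
10.2667 [ 0.5892 -0.1599  0.2063] toolY 99.66 [ 0.4  0.5 -2.6] 0.4959387920321254
wrist chmouth 1481 0.0469 [ 522.4 -152.3] [45.7 60.1] 9.6
wrist slab 5784 0.0133 [ 522.8 -156.8] [ 79.2 109.7] 9.7
wrist cons 4222 0.0292 [ 557.9 -150.2] [103.8 109.2] 8.8
```

View pics/m7wrist.png

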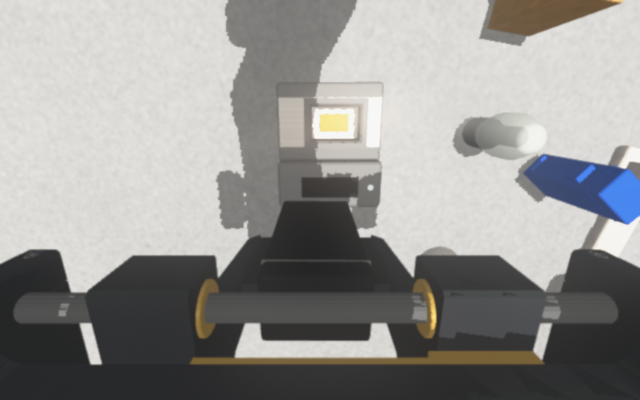

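Wrist view: the charger socket mouth is at pixel (334,122), measured at (0.5224,-0.1523). All three cameras agree once referred to the lamp grasp. Target TCP is (0.525,-0.151).

>>> {"op": "carry_out", "data": {"linear": [[-0.03,0.004,0],[-0.06,0.009,0],[-0.064,0.009,-0.02],[-0.064,0.009,-0.05],[-0.064,0.009,-0.08],[-0.064,0.009,-0.08],[-0.064,0.009,-0.08],[-0.064,0.009,-0.08]], "roll": [0.004,0.004,0.004,0.004,0.004,0.004,0.004,0.004]}}

```text
clock: 10.98
tool_pos: [0.5265, -0.1493, 0.1278]
eef_rot: [-0.088, 0.996, -0.001, 0.001]
contact_force: [0.7, 0.1, -0.9]
opening: 0.498
```

```bash
python3 - <<'E'
from mc import *
mc('m8',['wrist','side','scene'])
a=[]
for n,(x,y,X,Y) in {'side':(320,90,430,200),'scene':(170,150,280,260)}.items():
    p=pickle.load(open('m8'+n+'.pkl','rb'));a.append(cv2.resize(p['img'][y:Y,x:X,::-1],(400,400),interpolation=cv2.INTER_CUBIC))
cv2.imwrite('pics/m8c.png',np.hstack(a))
mc('',[])
E
```

```text
10.9833 [ 0.5265 -0.1493  0.1278] toolY 100.05 [ 0.7  0.1 -0.9] 0.49788169544164906
wrist chmouth 1241 0.047 [ 518.3 -153.2] [39.4 60.3] 10.0
wrist slab 5916 0.0133 [ 521.5 -157. ] [ 77.7 109.7] 10.1
wrist cons 176 0.0301 [ 509.3 -154.9] [21.1 59.5] 9.8
side chmouth 114 0.0476 [ 525.2 -152.1] [46.1 62.4] 9.3
side slab 543 0.0138 [ 548.9 -150.8] [127.9 108.6] 10.3
side cons 584 0.0299 [ 557.9 -149.9] [111.6 113.7] 9.5
scene chmouth 69 0.0456 [ 527.2 -153.1] [47.1 59. ] 11.7
scene slab 308 0.0125 [ 553.  -152.2] [130.  108.8] 10.0
scene cons 541 0.0281 [ 561.3 -152.1] [115.1 107.4] 12.8
11.1333 [ 0.5267 -0.1502  0.1284] toolY 99.97 [-0.   0.5 -2.2] 0.5015298939780173
```

View pics/m8c.png

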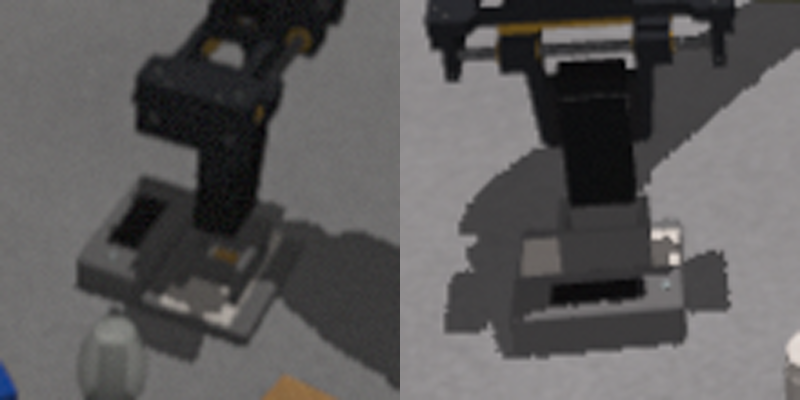

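View pics/m8wrist.png

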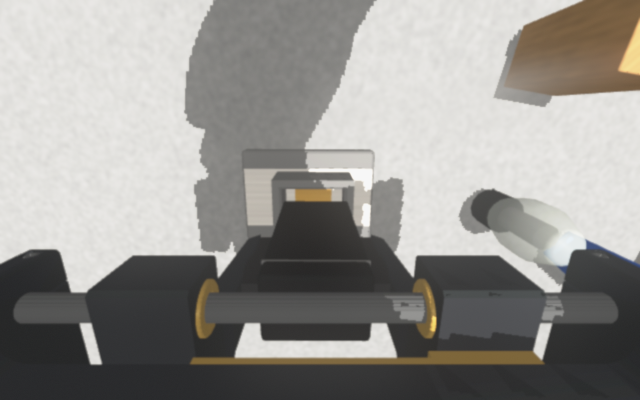

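```bash
python3 - <<'E'
from mc import *
p=pickle.load(open('m8wrist.pkl','rb'));w=pts(p)
a=np.radians(10);R=np.array([[np.cos(a),np.sin(a)],[-np.sin(a),np.cos(a)]])
o=np.array([.525,-.151]);q=(w[...,:2]-o)@R.T*1000;z=w[...,2]*1000
v,u=np.indices(z.shape)
# mouth rim
m=(z>44.5)&(z<50.5)&(abs(q[...,0])<45)&(abs(q[...,1])<45)
print('rim',np.nanpercentile(q[m],[0.5,99.5],axis=0))
for z0 in range(60,130,8):
    m=(z>z0)&(z<z0+8)&(q[...,0]>-30)&(q[...,0]<30)&(abs(q[...,1])<26)&(u>265)&(u<365)&(v>190)&(v<262)
    if m.sum()>10: print(z0,m.sum(),np.percentile(q[m],[1,50,99],axis=0).round(1).tolist())
# pixel edges of pack bottom
im=p['img'].astype(int).sum(2)
for r in (203,208,215,225): print(r,[(c,im[r,c]) for c in list(range(268,290,2))+list(range(345,368,2))])
s=status.get_state();print((np.array(s['tool_pos'][:2])-o)@R.T*1000)
E
```

```text
rim [[-26.49079775 -30.8777943 ]
 [  9.8509101   29.04206211]]
60 93 [[-16.5, -19.7], [-16.0, 3.6], [-15.5, 21.8]]
68 246 [[-16.5, -19.8], [-16.1, 0.9], [-15.5, 22.0]]
76 278 [[-16.5, -19.4], [-16.0, 1.6], [-15.3, 22.4]]
84 321 [[-16.5, -19.7], [-15.9, 1.6], [-15.4, 22.0]]
92 362 [[-16.4, -19.8], [-15.9, 1.0], [-15.2, 22.2]]
100 423 [[-16.5, -19.8], [-15.9, 1.0], [-15.1, 22.3]]
108 522 [[-16.4, -24.5], [-15.8, 0.5], [-8.5, 25.6]]
116 591 [[-16.3, -23.2], [-15.7, 1.1], [-8.6, 25.5]]
124 667 [[-16.3, -19.7], [-15.7, 1.6], [-14.8, 22.2]]
203 [(268, np.int64(552)), (270, np.int64(546)), (272, np.int64(406)), (274, np.int64(325)), (276, np.int64(327)), (278, np.int64(319)), (280, np.int64(303)), (282, np.int64(248)), (284, np.int64(164)), (286, np.int64(159)), (288, np.int64(160)), (345, np.int64(196)), (347, np.int64(234)), (349, np.int64(334)), (351, np.int64(347)), (353, np.int64(442)), (355, np.int64(554)), (357, np.int64(559)), (359, np.int64(559)), (361, np.int64(560)), (363, np.int64(601)), (365, np.int64(665)), (367, np.int64(642))]
208 [(268, np.int64(548)), (270, np.int64(540)),
[... 808 characters left out ...]
nt64(471)), (355, np.int64(545)), (357, np.int64(547)), (359, np.int64(547)), (361, np.int64(554)), (363, np.int64(715)), (365, np.int64(741)), (367, np.int64(741))]
225 [(268, np.int64(440)), (270, np.int64(440)), (272, np.int64(412)), (274, np.int64(310)), (276, np.int64(178)), (278, np.int64(146)), (280, np.int64(147)), (282, np.int64(147)), (284, np.int64(144)), (286, np.int64(145)), (288, np.int64(144)), (345, np.int64(173)), (347, np.int64(173)), (349, np.int64(179)), (351, np.int64(177)), (353, np.int64(181)), (355, np.int64(302)), (357, np.int64(481)), (359, np.int64(499)), (361, np.int64(505)), (363, np.int64(665)), (365, np.int64(734)), (367, np.int64(734))]
[1.84373706 0.44453278]
```

>>> {"op": "carry_out", "data": {"linear": [[-0.002,-0.001,0],[-0.002,-0.001,-0.004],[-0.002,-0.001,-0.008],[-0.002,-0.001,-0.013],[-0.002,-0.001,-0.013],[-0.002,-0.001,-0.013]], "roll": [0,0,0,0,0,0]}}

```text
clock: 11.63
tool_pos: [0.5244, -0.1512, 0.1148]
eef_rot: [-0.087, 0.996, -0.001, 0.001]
contact_force: [0.2, 0.7, -2.7]
opening: 0.494
```

>>> {"op": "carry_out", "data": {"linear": [[0,0,-0.0015],[0,0,-0.003],[0,0,-0.0045],[0,0,-0.006],[0,0,-0.006]], "roll": [0,0,0,0,0]}}

```text
clock: 12.05
tool_pos: [0.5242, -0.1511, 0.1085]
eef_rot: [-0.087, 0.996, -0.001, 0.001]
contact_force: [-0.6, -0.3, -2.6]
opening: 0.492
```

No contact force at 4 mm below the mouth, so I'll keep going.

>>> {"op": "carry_out", "data": {"linear": [[0,0,-0.002],[0,0,-0.004],[0,0,-0.006],[0,0,-0.008],[0,0,-0.01],[0,0,-0.01]], "roll": [0,0,0,0,0,0]}}

```text
clock: 12.55
tool_pos: [0.524, -0.1511, 0.0981]
eef_rot: [-0.087, 0.996, -0.001, 0.001]
contact_force: [0.0, 1.0, -2.3]
opening: 0.495
```

>>> {"op": "carry_out", "data": {"linear": [[0,0,-0.002],[0,0,-0.004],[0,0,-0.006],[0,0,-0.008],[0,0,-0.01],[0,0,-0.012],[0,0,-0.012]], "roll": [0,0,0,0,0,0,0]}}

```text
clock: 13.13
tool_pos: [0.5238, -0.151, 0.0857]
eef_rot: [-0.087, 0.996, -0.001, 0.0]
contact_force: [-0.0, -0.2, -2.3]
opening: 0.498
```

>>> {"op": "carry_out", "data": {"linear": [[0,0,-0.001],[0,0,-0.002],[0,0,-0.003],[0,0,-0.004],[0,0,-0.004]], "roll": [0,0,0,0,0]}}

```text
clock: 13.55
tool_pos: [0.524, -0.1511, 0.0818]
eef_rot: [-0.087, 0.996, -0.001, 0.001]
contact_force: [-1.2, 0.3, 3.9]
opening: 0.5
```

>>> {"op": "carry_out", "data": {"linear": [[0,0,-0.0005],[0,0,-0.001],[0,0,-0.0015],[0,0,-0.002],[0,0,-0.002]], "roll": [0,0,0,0,0]}}

```text
clock: 13.97
tool_pos: [0.524, -0.151, 0.0798]
eef_rot: [-0.087, 0.996, -0.001, 0.001]
contact_force: [-1.0, -0.9, 4.1]
opening: 0.495
```

>>> {"op": "carry_out", "data": {"linear": [[0,0,-0.0005],[0,0,-0.001],[0,0,-0.001]], "roll": [0,0,0]}}

```text
clock: 14.22
tool_pos: [0.524, -0.151, 0.0788]
eef_rot: [-0.087, 0.996, -0.001, 0.001]
contact_force: [-1.3, 0.8, 4.8]
opening: 0.5
```

>>> {"op": "carry_out", "data": {"linear": [[0,0,-0.0005],[0,0,-0.001],[0,0,-0.001]], "roll": [0,0,0]}}

```text
clock: 14.47
tool_pos: [0.524, -0.1511, 0.0785]
eef_rot: [-0.087, 0.996, -0.001, 0.001]
contact_force: [-2.7, 0.4, 10.9]
opening: 0.496
```

Floor reached (Fz jumped to about 11 N). I'll keep pressing lightly and ease the grip so the hook springs out under the lip.

>>> {"op": "carry_out", "data": {"linear": [[0,0,-0.0006],[0,0,-0.0006],[0,0,-0.0006]], "roll": [0,0,0], "grip_force": 18}}

```text
clock: 14.72
tool_pos: [0.524, -0.1509, 0.0784]
eef_rot: [-0.087, 0.996, -0.002, 0.001]
contact_force: [-3.2, -0.6, 9.2]
opening: 0.508
```

>>> {"op": "carry_out", "data": {"linear": [[0,0.0005,-0.0006],[0,0.0005,-0.0006],[0,0.0005,-0.0006],[0,0.0005,-0.0006]], "roll": [0,0,0,0], "grip_force": 13}}

```text
clock: 15.05
tool_pos: [0.5242, -0.1505, 0.0784]
eef_rot: [-0.087, 0.996, -0.002, 0.001]
contact_force: [-2.6, 0.0, 9.7]
opening: 0.545
```

>>> {"op": "carry_out", "data": {"linear": [[0,0.001,-0.0005],[0,0.001,-0.0005],[0,0.001,-0.0005],[0,0.001,-0.0005]], "roll": [0,0,0,0], "grip_force": 10}}

```text
clock: 15.38
tool_pos: [0.5241, -0.1499, 0.0784]
eef_rot: [-0.087, 0.996, -0.002, 0.001]
contact_force: [-2.3, -0.9, 9.0]
opening: 0.562
```

>>> {"op": "carry_out", "data": {"linear": [[0,0.0005,-0.0005],[0,0.0005,-0.0005],[0,0.0005,-0.0005]], "roll": [0,0,0], "grip_force": 7}}

```text
clock: 15.63
tool_pos: [0.5241, -0.1498, 0.0784]
eef_rot: [-0.087, 0.996, -0.003, 0.001]
contact_force: [-2.1, -0.7, 8.5]
opening: 0.561
```

Button is sprung out (opening back to 49.5 mm) while the pack is on the floor. Opening up.

>>> {"op": "carry_out", "data": {"linear": [[0,0,0],[0,0,0],[0,0,0],[0,0,0],[0,0,0],[0,0,0],[0,0,0],[0,0,0]], "roll": [0,0,0,0,0,0,0,0], "gripper": 1.0}}

```text
clock: 16.3
tool_pos: [0.5241, -0.1498, 0.0783]
eef_rot: [-0.087, 0.996, -0.003, 0.001]
contact_force: [0.3, -0.7, 0.9]
opening: 0.999
```

>>> {"op": "carry_out", "data": {"linear": [[0,0,0.02],[0,0,0.05],[0,0,0.085],[0,0,0.12],[0,0,0.13],[0,0,0.13],[0,0,0.13],[0,0,0.13]], "roll": [0,0,0,0,0,0,0,0]}}

```text
clock: 16.97
tool_pos: [0.523, -0.1498, 0.2068]
eef_rot: [-0.087, 0.996, -0.002, -0.0]
contact_force: [-0.2, -0.1, -0.4]
opening: 1.001
```

```bash
python3 - <<'E'
from mc import *
mc('m9',['wrist','side','scene'])
a=[]
for n,(x,y,X,Y) in {'side':(320,90,430,200),'scene':(170,150,280,260)}.items():
    p=pickle.load(open('m9'+n+'.pkl','rb'));a.append(cv2.resize(p['img'][y:Y,x:X,::-1],(400,400),interpolation=cv2.INTER_CUBIC))
cv2.imwrite('pics/m9c.png',np.hstack(a))
for n in ['wrist','side','scene']:
    p=pickle.load(open('m9'+n+'.pkl','rb'));w=pts(p);m=(w[...,0]>.48)&(w[...,0]<.57)&(w[...,1]>-.20)&(w[...,1]<-.11)&(w[...,2]>.1)&(w[...,2]<.13);q=w[m]
    r=cv2.minAreaRect((q[:,:2]*1000).astype(np.float32));print(n,len(q),np.median(q[:,2]),r)
    p0={'side':'m6side','scene':'m6scene'}.get(n)
E
```

```text
16.9667 [ 0.523  -0.1498  0.2068] toolY 99.94 [-0.2 -0.1 -0.4] 1.0013811531192331
wrist chmouth 714 0.047 [ 521.5 -152.6] [45.8 60. ] 9.9
wrist slab 3612 0.0133 [ 522.9 -156.7] [ 79.9 109.7] 9.8
wrist cons 3506 0.0293 [ 554.3 -151.3] [110.9 109. ] 10.0
side chmouth 134 0.0474 [ 524.8 -151.5] [46.3 60.8] 9.6
side slab 536 0.0139 [ 549.2 -151.5] [127.2 111. ] 10.0
side cons 577 0.0299 [ 558.2 -150.4] [111.5 109.3] 9.7
scene chmouth 101 0.046 [ 528.2 -152.8] [46.7 60. ] 13.2
scene slab 308 0.0127 [ 552.8 -152.4] [132.7 108.8] 10.1
scene cons 510 0.0281 [ 564.8 -151.8] [107.3 106.1] 12.4
wrist 2144 0.11208948219814258 ((520.7322387695312, -151.48626708984375), (29.91883087158203, 44.04454040527344), 9.146883964538574)
side 211 0.11218137002082895 ((524.211181640625, -150.97784423828125), (29.94154930114746, 45.952056884765625), 9.567310333251953)
scene 180 0.10952128411207163 ((526.30126953125, -151.62530517578125), (35.00992965698242, 42.112648010253906), 4.6982316970825195)
```

View pics/m9c.png

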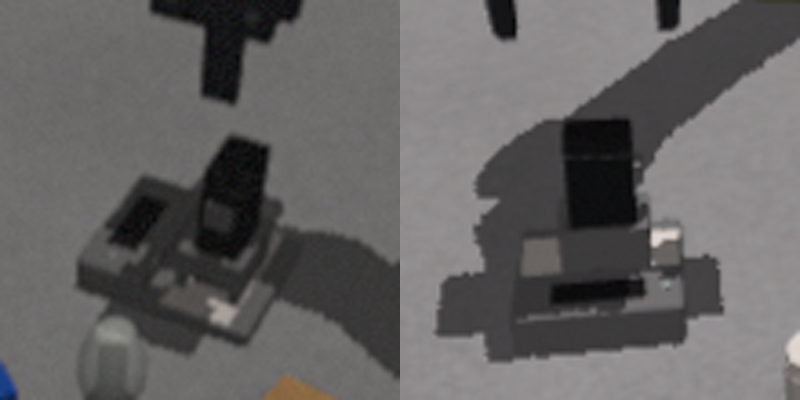

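View pics/m9scene.png

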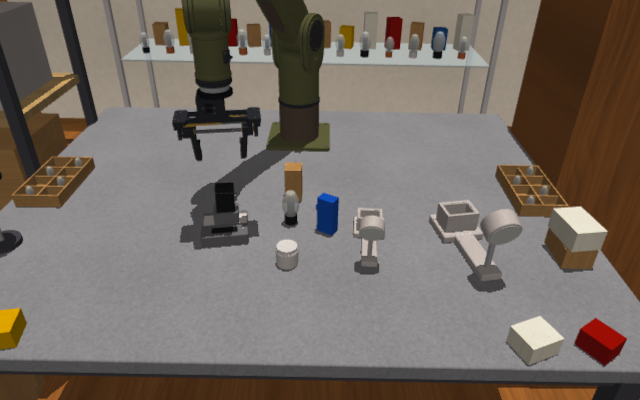

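The pack stands in the charger (scene (225,203)) with its button facing +y. Its top is at 112.2 mm, the same as when it was clipped in the lamp; unclipped, the plate would hold it about 4 mm higher. The valve, carton and tin have not moved. Handing in.

```bash
python3 -c "
from plant import finish_job;print(finish_job())"
```

```text
the job is handed in; nothing more can be done
None
```

I moved the pack from the small light to the charger's socket and handed the job in at about 17 s of the 72 s allowed. `finish_job` gave no verdict.

- **Release and draw:** I raised the grip in steps up to 35 N until the button was fully in. I then drew the pack straight up, and only its weight showed (about 2.5 N).
- **Charger:** I found the socket in all three camera views. The pack slid in freely and touched the floor at about 11 N measured at the wrist. I eased the grip while still pressing, so the clip could catch, then opened and backed off.

**Last checks:**
- **Clip:** the pack top stands at 112.2 mm, the same as when it was clipped in the light. The gripper opening came back to 49.4 mm, which means the button is out.
- **Alignment:** the wrist and side views put the pack's yaw within 1° of the charger's. The scene camera's coarser fit was about 5° off (4.7° against about 10°); I discounted it, because that camera sees the pack top poorly.
- **Gripper reading:** with the button fully in, the opening read about 1 mm less than expected (44 mm against 45 mm). Nothing else suggested a problem.
- **Other things:** the valve, carton and tin look unmoved in the last pictures, and the gripper touches nothing.

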